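Lock the cover of a salvaged control unit

ROBOT

A 6-joint arm with a two-finger parallel gripper is mounted at the origin on the work surface. World frame = base frame: x ahead of the robot, y to its left, z up, the work surface at z = 0. Lengths are in m, angles in rad, forces in N, time in s.
With the tool pointing down it reaches from about 0.375 to 0.925 m from the base axis. Payload 5.7 kg.
Tool frame: the origin (TCP) lies at the very end of the fingers, on their centre line; the grasp point (between the pads) lies 19 mm behind it; z points along the fingers, y is the direction in which the jaws open and shut (so a half turn about z gives the same grasp; the last joint's range is limited). The gripper opens to 85 mm and grips with 20 to 120 N. Pads are 22 mm wide; open, the fingers measure 114 mm over their backs; the gripper's body (76 mm by 85 mm) begins 54 mm behind the grasp point. The pads swing forward as they close: fully open they stand 13 mm farther back than shut.
Start: joints at [-1.271, 0.359, 1.51, -0, 1.272, -0.115], TCP at [0.242, -0.549, 0.231] pointing down, gripper open.
Joint ranges: [-2.97, 2.97], [-1.01, 2.36], [0.21, 2.38], [-0.96, 4.11], [0.2, 2.71], [-2.98, 2.98]. Speed limits (rad/s): [2.39, 2.39, 3.14, 3.14, 3.14, 3.14].

INTERFACE

Orientations are given as a unit quaternion [x, y, z, w].
In Python, from cell import get_state, imaging, job_done gives the robot as it stands.
- The arm moves only by the tool drive_tool, never from a script. Its argument "commands" is a list of rows, each a list of 7 numbers: the shift along the tool's x, y, z in mm, then the turn, a rotation vector about the tool's x, y, z in rad, then the finger opening in mm, from 0 to 85.4. In form: [[dx, dy, dz, ax, ay, az, claw], ...]. A call has 1 to 12 rows; each row is the pose to reach, as a shift and turn from the pose measured when the call began, along the tool's axes at that moment; what a row does not reach only later rows make up. A row lasts 1/12 s, in which the tool goes at most 41.7 mm and 7.16 degrees, less where a joint would pass 70% of its speed; a pose out of reach is approached as far as the arm can. A call with a gripper value outside its range is refused whole. The fingers move at their own pace and stop on an object; "grip_force" is the grip in N (left out, the last holds). Time passes only in rows, so rows that repeat a pose let the fingers close. It gives the time, the measured TCP pose, the force and the opening at its end, in the units of the state.
- get_state(): the state, without advancing time (a new reading comes with each control period).
- imaging.get_image(name): name is "scene" or "side" or "wrist"; returns (picture, depth): 480x640x3 uint8, red, green, blue; 480x640 float32, m along the optical axis (not along the pixel's ray), 0 where there is no reading.
- imaging.camera_params(name): a dict with "fx", "fy", "cx", "cy" (pixels), "camera_from_world" (4x4, takes a point from world to camera coordinates). Camera axes: x right, y down, z forward; pixel columns grow to the right and rows downward; lengths in m; the calibration is good to about 2 mm. A picture is of the moment at which its call begins: read the wrist's pose just before it. camera_params takes no time and is no camera call; for the wrist camera it gives the pose at the moment of the call.
- job_done(): hands the job in, once; it reports no verdict.
The state is a dict: "time_s": time; "joints": joint angles; "joint_vel": joint speeds; "joint_torque": joint torques, N m; "tcp_pos": TCP position; "eef_rot": TCP orientation; "force": force on the tool from outside, world axes, zero at the start; "moment": the same for the moment, N m; "width": opening from 0.0 (shut) to 1.0 (fully open).
Only numpy, scipy, OpenCV 4.12 (cv2) and the standard library are available. Lean on these libraries where they do the work, as an engineer would, in place of code of your own. Each camera call takes 0.05 s, during which the arm holds its last target.

TASK

Lock the hinged cover of the control unit: set a fingertip in the slot of the quarter-turn fastener, press down until the springy cover is fully shut, and while pressing turn the fastener clockwise (seen from above) a quarter turn, as far as it goes. Then take the hand away; the cover must stay shut. Do not grasp or lift anything, never pull the cover further open, and leave the loose things on the bench alone.

Things in the scene. Friction and masses are not known exactly. Their poses are not given: they have to be found in the camera images.
- housing: Control-unit housing: open-topped sheet-steel box 190 x 190 mm, 70 mm high, fixed to the bench (black plug socket 30 mm out of its +y side, flat bench brackets). Origin at the centre of its underside, on the bench; z up. The cover's hinge runs along y at x = +95 mm, z = 70 mm; the cover's free edge is at the -x side, x = -97 mm.
- cover (a joint): Hinge angle of the cover (rad): 0 = fully shut (hard stop), grows as the free edge rises; starts at 0.18 to 0.42. Sprung open: about 3 N down at the fastener shuts it; unless locked it springs up again to 0.1 or more when let go. Locked, it rests within about 0.01 of shut.
- cover_edge (a point): Middle of the cover's free edge, on its top face. The cover is an aluminium plate 192 x 190 mm, 3 mm thick, that carries the fastener; shut, its top is 73 mm above the bench. Axes: those of the housing, tilted with the cover.
- slot (a point): Middle of the slot's floor, on the fastener's turning axis. x along the slot, z out of the cover; turns with the fastener. Cover shut: at x -45, y 0, z 77 mm in the housing's frame. Black round head 73 mm across, one straight slot across its middle: 28 mm wide, 12 mm deep, flat floor, ended 38 mm either side of the axis by a fixed collar 88 mm across, as high as the head.
- fastener (a joint): Turn of the fastener (rad), clockwise from above: 0 unlocked, slot along the housing's x; pi/2 locked (hard stop), slot parallel to the hinge. Starts at 0 to 0.3. Stiff (0.06 N m), stays where left. Past about 0.8 a hidden cam tongue goes under a keeper in the box and holds the cover shut; turned that far with the cover up, it stops the cover from shutting.
- screwdriver_grip (a point): Loose screwdriver with a blue handle lying on the bench; point in the middle of the handle. Leave alone.
- plug: Loose black plug with a grey nose, 70 x 34 x 24 mm; origin under the black block. Leave alone.
- socket: Loose steel socket standing on end, 28 mm across, 35 mm high; origin under its centre. Leave alone.
- jar: Loose jar, 52 mm across, 60 mm high; origin under its centre. Leave alone.

How it is judged:
On the way, in this order (a step that is already met when the one before it is completed fails the run):
1. the cover is pressed shut (within 0.03 rad) with the fastener not yet turned (under 0.6 rad) (value of joint cover below 0.03 rad and value of joint fastener below 0.6 rad), for 0.1 s.
2. the fastener is turned by the fingers, in contact with it, past 0.9 rad with the cover shut (value of joint fastener above 0.9 rad and value of joint cover below 0.03 rad and contact force between the fingers and fastener above 0.2 N), for 0.02 s.
At the end, for the whole second after the job is handed in: Fastener turned to at least 1.4 rad (80 degrees of its quarter turn) and the cover staying shut by itself within 0.03 rad (about 5 mm at its free edge) (value of joint fastener above 1.4 rad and value of joint cover between -0.03 and 0.03 rad); the robot touches nothing.
It fails at once if the cover is pulled further open (past 0.5 rad) (value of joint cover above 0.5 rad).
It fails at once if the screwdriver is lifted or moved more than 30 mm (distance of screwdriver_grip from where it was at the start of the episode above 0.03 m).
It fails at once if the plug is lifted or moved more than 30 mm (distance of plug from where it was at the start of the episode above 0.03 m).
It fails at once if the socket is lifted or moved more than 30 mm (distance of socket from where it was at the start of the episode above 0.03 m).
It fails at once if the jar is lifted or moved more than 30 mm (distance of jar from where it was at the start of the episode above 0.03 m).
It also fails if it takes over 43 s, if anything falls off the work surface, if the arm or the gripper's body presses on something with over 40 N, if the wrist force passes 120 N, or if a joint passes its speed limit or range.

## Working session

There is one attempt and no reset: what is moved stays moved. The work goes in short steps, Python scripts to look and compute and a tool call to move; the robot and the scene stay as the last step left them, time stands still between calls to the robot, and variables do not carry over. Pictures are saved under pics/ and viewed, and the job is handed in when it is done.

Besides the shell and the picture viewer there is one more tool, called after ">>>" as name(argument=value, ...) on one line, values as JSON. drive_tool: Moves the arm, as the interface text tells. Its arguments: {"type":"object","properties":{"commands":{"type":"array","items":{"type":"array","items":{"type":"number"}}},"grip_force":{"type":"number"}},"required":["commands"]}

```bash
mkdir -p pics; ls
cat > h.py <<'E'
import numpy as np,cv2
from scipy.spatial.transform import Rotation as R
from cell import get_state, imaging, job_done
def grab(n,tag):
    p=imaging.camera_params(n); im,d=imaging.get_image(n)
    cv2.imwrite(f'pics/{tag}.png',im[:,:,::-1]); np.savez(f'pics/{tag}.npz',im=im,d=d,T=p['camera_from_world'],K=[p['fx'],p['fy'],p['cx'],p['cy']])
def load(tag):
    return np.load(f'pics/{tag}.npz')
def px(z,u,v,r=1):
    d=z['d'][v-r:v+r+1,u-r:u+r+1]; d=np.median(d[d>0]); fx,fy,cx,cy=z['K']
    return (np.linalg.inv(z['T'])@[(u-cx)/fx*d,(v-cy)/fy*d,d,1])[:3]
def cloud(z):
    d=z['d'];fx,fy,cx,cy=z['K'];v,u=np.mgrid[:480,:640]
    P=np.stack([(u-cx)/fx*d,(v-cy)/fy*d,d,np.ones_like(d)],-1)
    return (P@np.linalg.inv(z['T']).T)[...,:3]
E
python3 - <<'E'
from h import *
print(get_state())
grab('scene','s0');grab('side','d0')
E
```

```text
pics
{'time_s': 0.0, 'joints': array([-1.27108165e+00,  3.59498366e-01,  1.51147550e+00,  2.95930039e-05,
        1.27248485e+00, -1.15101093e-01]), 'joint_vel': array([-0.0010443 , -0.00062467,  0.00073637, -0.00119671, -0.00035182,
       -0.00184486]), 'joint_torque': array([-1.52974328e-03, -5.27619052e+01, -2.78616679e+01, -7.65615587e-04,
        1.31898877e-02,  1.00177008e-06]), 'tcp_pos': array([ 0.24160748, -0.54844223,  0.23044115]), 'eef_rot': array([ 9.78568452e-01,  2.05919677e-01, -7.19240961e-05, -9.30362060e-04]), 'force': array([0.68231516, 0.07626126, 1.19783802]), 'moment': array([0.01294784, 0.00874469, 0.01806376]), 'width': 0.9991628851789507}
```

View pics/s0.png

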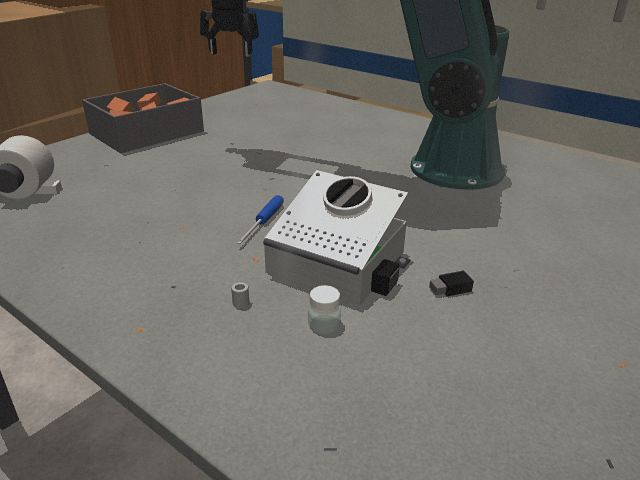

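View pics/d0.png

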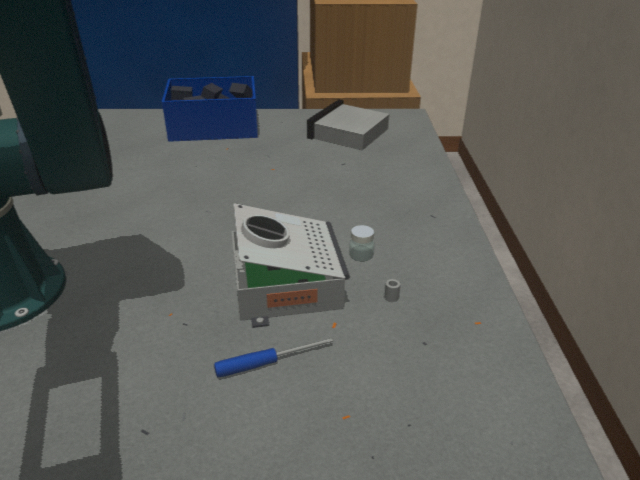

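Run:
```python
from h import *
a=load('s0')['im'][160:310,250:420,::-1];b=load('d0')['im'][195:335,220:360,::-1]
a=cv2.resize(a,None,fx=4,fy=4,interpolation=cv2.INTER_CUBIC);b=cv2.resize(b,None,fx=4,fy=4,interpolation=cv2.INTER_CUBIC)
cv2.imwrite('pics/s0z.png',a);cv2.imwrite('pics/d0z.png',b)
```

```text
(no output)
```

View pics/s0z.png

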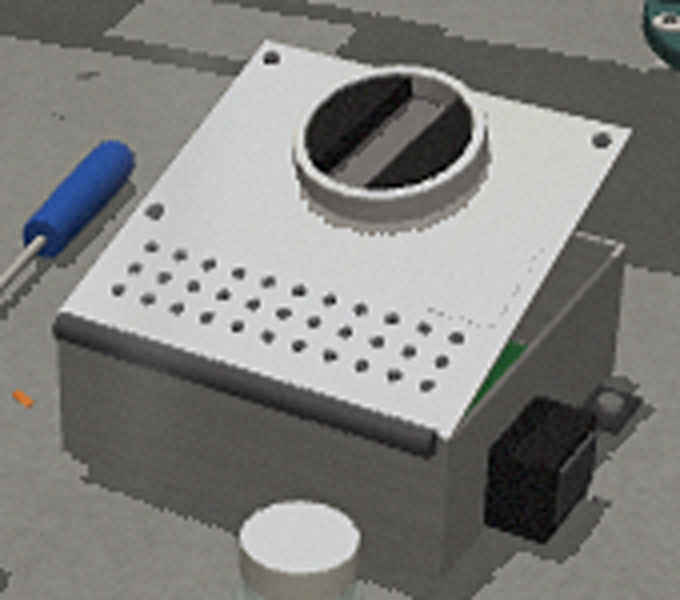

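View pics/d0z.png

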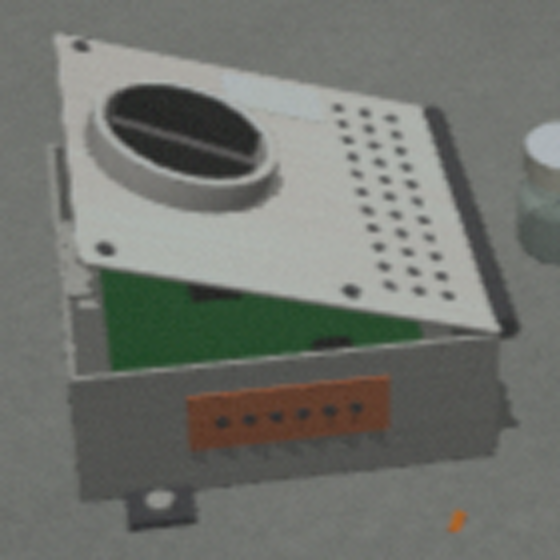

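Run:
```python
from h import *
for tag,pl,cor,hing,out in (('s0',[(300,185),(395,195),(280,228),(362,250),(340,225)],[(318,172),(405,194)],[(268,238),(358,264)],None),('d0',[(240,213),(300,230),(245,255),(320,265),(300,260)],[(236,207),(241,260)],[(326,222),(343,276)],None)):
    z=load(tag);C=cloud(z)
    P=np.array([px(z,*q,2) for q in pl])
    for it in range(5):
        c=P.mean(0);n=np.linalg.svd(P-c)[2][2];n*=np.sign(n[2])
        D=(C-c)@n; m=(abs(D)<.002*(1 if it else 2.5))&(np.linalg.norm(C-px(z,*pl[-1],2),axis=-1)<.14)&(z['d']>0)
        P=C[m]
    print(tag,'n',n,'tilt',np.arccos(n[2]),'n azim',np.degrees(np.arctan2(n[1],n[0])),m.sum(),D[m].std())
    print('cor',[px(z,*q,0).round(4) for q in cor+hing])
    # minAreaRect in plane
    ex=np.array([-n[0],-n[1],0]);ex/=np.linalg.norm(ex);ey=np.cross(n,ex)   # horizontal
    xh=np.cross(ey,n) if 0 else np.cross(n,np.cross([0,0,1],n));
    hy=np.cross([0,0,1],n);hy/=np.linalg.norm(hy);hx=np.cross(hy,n)
    q=np.c_[(P-c)@hx,(P-c)@hy].astype(np.float32)
    r=cv2.minAreaRect(q*1000);print('rect',r, 'hx',hx,'c',c)
    print('rc',c+hx*r[0][0]/1e3+hy*r[0][1]/1e3)
    # ring/head top at 16mm
    m=(abs(D-.016)<.002)&(np.linalg.norm(C-c,axis=-1)<.12);T=C[m];
    q=np.c_[(T-c)@hx,(T-c)@hy].astype(np.float32)*1000
    cc,rr=cv2.minEnclosingCircle(q);print('ring',len(T),cc,rr,c+hx*cc[0]/1e3+hy*cc[1]/1e3)
    m=(abs(D-.004)<.002)&(np.linalg.norm(C-(c+hx*cc[0]/1e3+hy*cc[1]/1e3),axis=-1)<.045);T=C[m]
    q=np.c_[(T-c)@hx,(T-c)@hy].astype(np.float32)*1000-np.array(cc)
    k=np.linalg.norm(q,axis=1)<34;q=q[k]
    print('floor',len(q),q.mean(0));_,s,V=np.linalg.svd(q-q.mean(0));print(s,V[0],np.degrees(np.arctan2(V[0][1],V[0][0])))
```

```text
s0 n [0.29483521 0.02802627 0.95513702] tilt 0.30067424195319314 n azim 5.430071475241661 5028 0.0010764601389881214
cor [array([ 0.4734, -0.0778,  0.1329]), array([0.4488, 0.1001, 0.1328]), array([ 0.6429, -0.0539,  0.0727]), array([0.6131, 0.116 , 0.0747])]
rect ((-1.1269760131835938, -13.501350402832031), (251.9661102294922, 192.345703125), 2.9753787517547607) hx [ 0.95085078  0.0903854  -0.29616427] c [0.57107767 0.03746635 0.09412607]
rc [0.57128373 0.02392373 0.09445984]
ring 629 (-72.64424896240234, -16.58578872680664) 45.05044937133789 [0.50357336 0.01438902 0.1156407 ]
floor 156 [-0.23509568 -5.6759292 ]
[217.9348052   68.37843404] [ 0.98146927 -0.19161963] -11.047318882907389
d0 n [0.31315921 0.0472545  0.94852429] tilt 0.3222530134369259 n azim 8.580971120037901 3461 0.0008958963580258993
cor [array([0.4465, 0.0888, 0.13  ]), array([ 0.4717, -0.0857,  0.1311]), array([0.6211, 0.1222, 0.0735]), array([ 0.6453, -0.0553,  0.0717])]
rect ((-8.434982299804688, 22.14110565185547), (172.46054077148438, 200.8173065185547), 89.75630950927734) hx [ 0.9379065   0.14152642 -0.3167044 ] c [ 0.56188071 -0.01006908  0.09822687]
rc [0.55066588 0.0106304  0.10089826]
ring 627 (-56.168582916259766, 31.857736587524414) 45.82338333129883 [0.50444644 0.0134827  0.11601571]
floor 94 [ 2.83508289 13.2642149 ]
[177.46670744  28.73298614] [ 0.97832319 -0.20708388] -11.951514408519166
```

>>> drive_tool(commands=[[230, -200, 0, 0, 0, -0.5, 15], [230, -200, 0, 0, 0, -0.5, 15], [230, -200, 0, 0, 0, -0.5, 15], [230, -200, 0, 0, 0, -0.5, 15], [230, -200, 0, 0, 0, -0.5, 15], [230, -200, 0, 0, 0, -0.5, 15], [230, -200, 0, 0, 0, -0.5, 15], [468, -409, 0, 0, 0, -1.077, 15], [468, -409, 0, 0, 0, -1.077, 15], [468, -409, 0, 0, 0, -1.077, 15], [468, -409, 0, 0, 0, -1.077, 15], [468, -409, 0, 0, 0, -1.077, 15]], grip_force=40)

```text
time_s: 1.1
tcp_pos: [0.4538, -0.0941, 0.2311]
eef_rot: [0.732, 0.681, 0.0, -0.001]
force: [0.6, -0.3, -0.2]
width: 0.173
```

```bash
cat > sh.py <<'E'
from h import *
import sys
def shift(x,y,zz,ydeg):
    s=get_state();Q=R.from_quat(s['eef_rot']);d=Q.inv().apply(np.array([x,y,zz])-s['tcp_pos'])*1000
    a=np.radians(ydeg);Y=np.array([np.cos(a),np.sin(a),0]);Z=np.array([0,0,-1.]);X=np.cross(Y,Z)
    rv=(Q.inv()*R.from_matrix(np.c_[X,Y,Z])).as_rotvec()
    yy=Q.apply([0,1,0])
    print('t',s['time_s'],'tcp',s['tcp_pos'].round(4),'yaz',np.degrees(np.arctan2(yy[1],yy[0])).round(2),'F',s['force'].round(1),'M',s['moment'].round(2),'w',s['width'],'\nshift',d.round(1),'rv',rv.round(3))
if len(sys.argv)>4: shift(*map(float,sys.argv[1:5]))
E
python3 sh.py .505 .0141 .231 -4.5
```

```text
t 1.1 tcp [ 0.4538 -0.0941  0.2311] yaz -4.17 F [ 0.6 -0.3 -0.2] M [-0.01  0.    0.04] w 0.17291033881948872 
shift [111.6  43.2   0.2] rv [-0.001 -0.002  0.006]
```

>>> drive_tool(commands=[[40, 15, 0, 0, 0, 0, 15], [75, 29, 0, 0, 0, 0, 15], [100, 38, 0, 0, 0, 0, 15], [111.6, 43.2, 0, 0, 0, 0, 15], [111.6, 43.2, 0, 0, 0, 0, 15], [111.6, 43.2, 0, 0, 0, 0, 15]])

```text
time_s: 1.6
tcp_pos: [0.5046, 0.0139, 0.2309]
eef_rot: [0.732, 0.681, -0.0, -0.001]
force: [-0.7, -0.1, 0.6]
width: 0.177
```

```bash
python3 sh.py .505 .0141 .231 -4.5;python3 -c "
from h import *
grab('wrist','w1')"
```

```text
t 1.6 tcp [0.5046 0.0139 0.2309] yaz -4.08 F [-0.7 -0.1  0.6] M [-0.   -0.02 -0.02] w 0.17661993497951606 
shift [ 0.2  0.4 -0.1] rv [-0.002 -0.001  0.007]
```

View pics/w1.png

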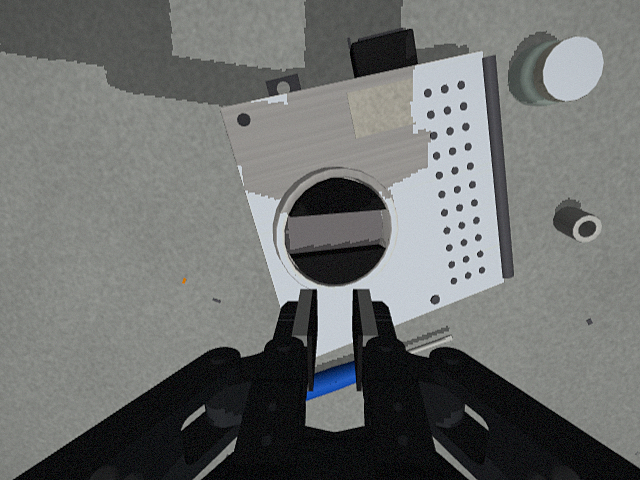

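Run:
```python
from h import *
z=load('w1');print(z['K'])
a=cv2.resize(z['im'][160:295,270:405,::-1],None,fx=4.4,fy=4.4,interpolation=cv2.INTER_CUBIC);cv2.imwrite('pics/w1z.png',a)
for q in [(290,234),(300,233),(318,231),(336,229),(356,228),(370,228),(382,226),(300,220),(300,245),(370,213),(370,242)]: print(q,px(z,*q).round(4))
C=cloud(z)
for q in [(270,210),(420,235),(345,158),(342,290),(337,175),(338,283),(283,232),(393,225)]: print('o',q,px(z,*q,0).round(4))
```

```text
[375.11903644 375.11903644 334.42463003 234.06774569]
(290, 234) [0.4748 0.0181 0.1323]
(300, 233) [0.4813 0.0174 0.1296]
(318, 231) [0.4934 0.0167 0.1254]
(336, 229) [0.506  0.0161 0.1217]
(356, 228) [0.5203 0.0142 0.1163]
(370, 228) [0.5306 0.0126 0.1135]
(382, 226) [0.5396 0.0125 0.1105]
(300, 220) [0.4822 0.0265 0.129 ]
(300, 245) [0.4805 0.009  0.1304]
(370, 213) [0.5311 0.0237 0.1128]
(370, 242) [0.53   0.0022 0.1147]
o (270, 210) [0.4629 0.0352 0.1303]
o (420, 235) [ 0.5703 -0.001   0.0972]
o (345, 158) [0.5155 0.0638 0.1117]
o (342, 290) [ 0.5073 -0.0248  0.1354]
o (337, 175) [0.5093 0.0557 0.1313]
o (338, 283) [ 0.5049 -0.0189  0.1361]
o (283, 232) [0.4724 0.0238 0.1451]
o (393, 225) [0.5462 0.016  0.121 ]
```

View pics/w1z.png

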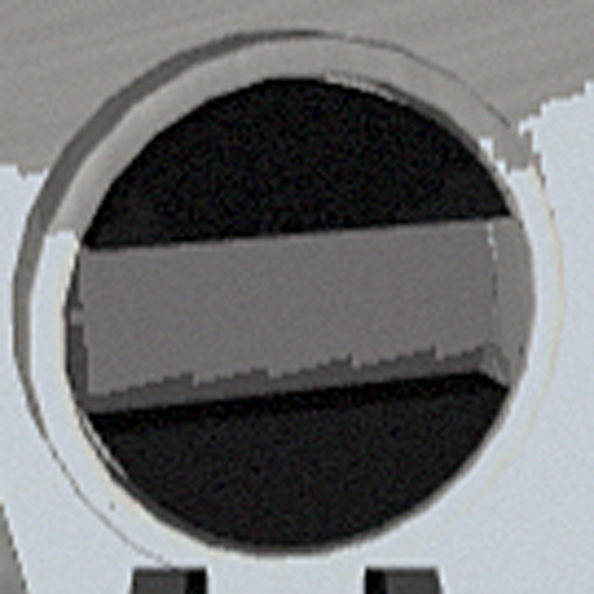

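Run:
```python
from h import *
z=load('w1');fx,fy,cx,cy=z['K'];Ti=np.linalg.inv(z['T']);o=Ti[:3,3];print('cam',o)
n=np.array([.3027,.0452,.952]);f=np.array([.506,.0161,.1217])
def ray(u,v,off):
    u=270+u/4.4;v=160+v/4.4
    d=Ti[:3,:3]@[(u-cx)/fx,(v-cy)/fy,1];return o+d*((f+n*off-o)@n)/(d@n)
def line(a,b,off):
    A,B=ray(*a,off),ray(*b,off);e=B-A;print(off,A.round(4),B.round(4),'az',np.degrees(np.arctan2(e[1],e[0])).round(1));
line((90,247),(510,217),.012);line((90,247),(510,217),0);line((95,408),(490,374),0);line((95,408),(490,374),.012)
```

```text
cam [0.51081889 0.09520274 0.37418337]
0.012 [0.4779 0.0333 0.1424] [0.5414 0.0282 0.1225] az -4.6
0 [0.4762 0.0301 0.1305] [0.543  0.0247 0.1095] az -4.6
0 [0.4744 0.0045 0.1323] [ 0.5385 -0.0016  0.1122] az -5.4
0.012 [0.4762 0.0089 0.1441] [0.5372 0.0031 0.125 ] az -5.4
```

>>> drive_tool(commands=[[1.2, 1.3, 30, 0, 0, 0.016, 15], [1.2, 1.3, 55, 0, 0, 0.016, 15], [1.2, 1.3, 75, 0, 0, 0.016, 15], [1.2, 1.3, 88, 0, 0, 0.016, 15], [1.2, 1.3, 94, 0, 0, 0.016, 15], [1.2, 1.3, 94, 0, 0, 0.016, 15]])

```text
time_s: 2.15
tcp_pos: [0.504, 0.0132, 0.1357]
eef_rot: [0.738, 0.674, -0.002, -0.002]
force: [-0.2, -0.5, 0.2]
width: 0.174
```

```bash
python3 sh.py .4985 .0141 .08 -5;python3 -c "
from h import *
grab('wrist','w2');grab('side','d2')
a=load('d2')['im'][150:310,200:370,::-1]; a=cv2.resize(a,None,fx=3,fy=3)
b=load('w2')['im'][:,:,::-1]
cv2.imwrite('pics/m2.png',cv2.resize(np.hstack([b[:,100:580],a]),None,fx=.8,fy=.8))"
```

```text
t 2.15 tcp [0.504  0.0132 0.1357] yaz -5.18 F [-0.2 -0.5  0.2] M [-0.01 -0.01 -0.01] w 0.17432284735557715 
shift [ 0.4 -5.3 55.7] rv [-0.005 -0.001 -0.003]
```

View pics/m2.png

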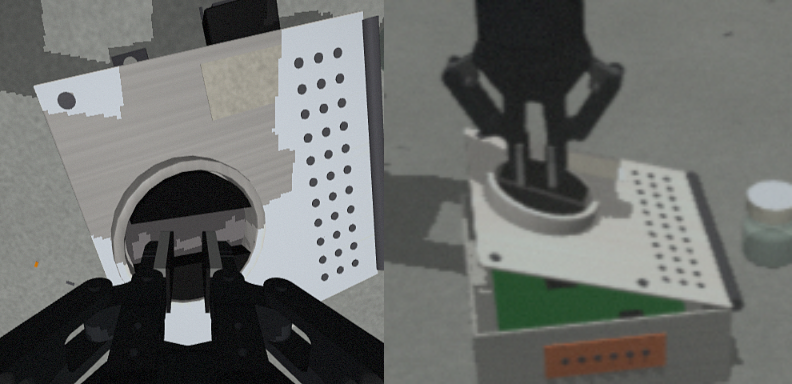

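>>> drive_tool(commands=[[1.8, 0, 4, 0.005, 0, 0, 15], [1.8, 0, 8, 0.005, 0, 0, 15], [1.8, 0, 13, 0.005, 0, 0, 15], [1.6, -1, 19, 0.005, 0, 0, 15], [1.5, -2, 25, 0.005, 0, 0, 15], [1.4, -3, 30, 0.005, 0, 0, 15], [1.3, -4, 35, 0.005, 0, 0, 15], [1.2, -4, 40, 0.005, 0, 0, 15], [1, -5, 45, 0.005, 0, 0, 15], [1, -5, 49, 0.005, 0, 0, 15]])

```text
time_s: 3.08
tcp_pos: [0.5002, 0.0151, 0.0877]
eef_rot: [0.738, 0.675, -0.002, -0.003]
force: [-1.7, -0.5, 3.2]
width: 0.176
```

```bash
python3 sh.py .4965 .0141 .077 -5;python3 -c "
from h import *
grab('wrist','w3');grab('side','d3')
a=load('d3')['im'][150:310,200:370,::-1]; a=cv2.resize(a,None,fx=3,fy=3)
b=load('w3')['im'][:,:,::-1]
cv2.imwrite('pics/m3.png',cv2.resize(np.hstack([b[:,100:580],a]),None,fx=.8,fy=.8))"
```

```text
t 3.0833 tcp [0.5002 0.0151 0.0877] yaz -5.14 F [-1.7 -0.5  3.2] M [-0.    0.2  -0.02] w 0.17568153870851883 
shift [-1.3 -3.5 10.7] rv [-0.008 -0.001 -0.003]
```

View pics/m3.png

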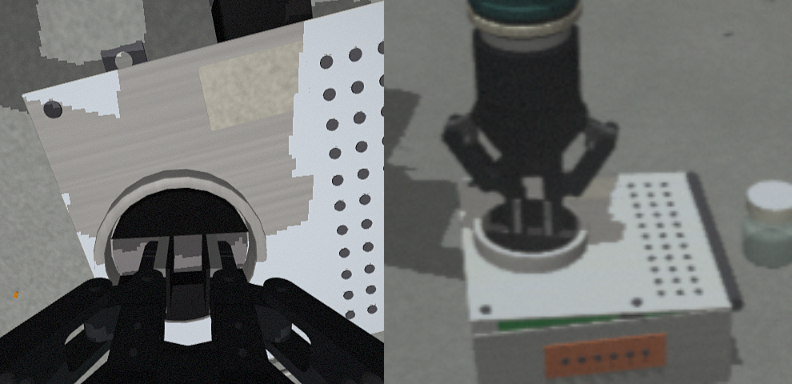

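>>> drive_tool(commands=[[-0.5, -1, 4, 0, 0, 0, 15], [-0.5, -2, 7, 0, 0, 0, 15], [-0.5, -3, 10, 0, 0, 0, 15], [-0.5, -3, 11, 0, 0, 0, 15]])

```text
time_s: 3.52
tcp_pos: [0.4982, 0.0148, 0.0771]
eef_rot: [0.738, 0.675, -0.002, -0.002]
force: [-2.3, -0.0, 18.3]
width: 0.179
```

```bash
python3 sh.py .4965 .0141 .077 -5
```

```text
t 3.5167 tcp [0.4982 0.0148 0.0771] yaz -5.15 F [-2.3 -0.  18.3] M [0.05 0.17 0.02] w 0.17927147109538444 
shift [-0.8 -1.6  0.1] rv [-0.006 -0.001 -0.003]
```

Run:
```python
from h import *
grab('wrist','w4');grab('side','d4');grab('scene','s4')
for t in('d4','s4'):
    C=cloud(load(t));m=(abs(C[...,2]-.0885)<.0035)&(np.hypot(C[...,0]-.497,C[...,1]-.014)<.055)
    im=load(t)['im'].sum(-1);m&=im>250
    # restrict white collar
    q=C[m][:,:2]; r=np.hypot(*(q-[.497,.014]).T);q=q[r>.036]
    from scipy.optimize import least_squares
    f=least_squares(lambda p:np.hypot(*(q-p[:2]).T)-.0405,[.497,.014],loss='soft_l1',f_scale=.002);print(t,len(q),f.x)
    m=(np.hypot(C[...,0]-.52,C[...,1]-.014)<.15)&(abs(C[...,2]-.073)<.012)&(np.hypot(C[...,0]-.497,C[...,1]-.014)>.05)&(im>380)
    P=C[m];A=np.c_[P[:,:2]-[.5,.014],np.ones(len(P))];print('plane',np.linalg.lstsq(A,P[:,2],rcond=None)[0])
a=load('d4')['im'][150:310,200:370,::-1]; a=cv2.resize(a,None,fx=3,fy=3)
b=load('w4')['im'][:,:,::-1]
cv2.imwrite('pics/m4.png',cv2.resize(np.hstack([b[:,100:580],a]),None,fx=.8,fy=.8))
```

```text
d4 261 [0.49603306 0.01206514]
plane [-0.00039319 -0.00059807  0.07185862]
s4 264 [0.49713468 0.0141882 ]
plane [0.00060263 0.00010895 0.07330102]
```

View pics/m4.png

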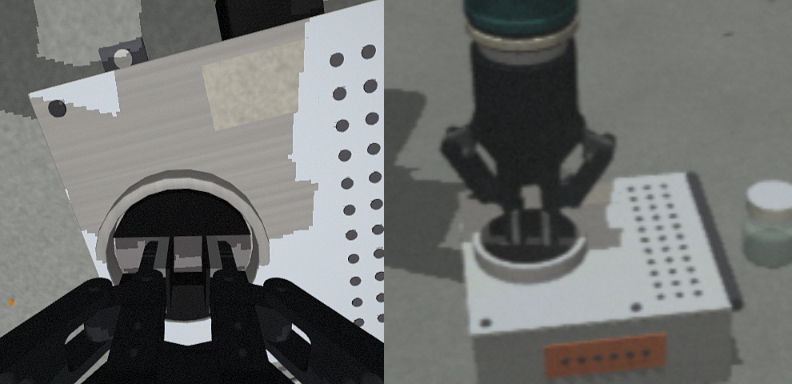

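>>> drive_tool(commands=[[-1.2, -1.6, 0.4, 0, 0, 0, 15], [-1.2, -1.6, 0.4, 0, 0, 0.07, 15], [-1.2, -1.6, 0.4, 0, 0, 0.14, 15], [-1.2, -1.6, 0.4, 0, 0, 0.21, 15], [-1.2, -1.6, 0.4, 0, 0, 0.28, 15], [-1.2, -1.6, 0.4, 0, 0, 0.35, 15], [-1.2, -1.6, 0.4, 0, 0, 0.42, 15]])

```text
time_s: 4.25
tcp_pos: [0.497, 0.0135, 0.0773]
eef_rot: [0.863, 0.505, -0.002, -0.001]
force: [0.5, -0.5, 5.0]
width: 0.179
```

```bash
python3 sh.py .4966 .0135 .077 -81.5
```

```text
t 4.25 tcp [0.497  0.0135 0.0773] yaz -29.4 F [ 0.5 -0.5  5. ] M [-0.16 -0.18  0.08] w 0.1791689203251994 
shift [-0.2 -0.3  0.3] rv [-0.003  0.003  0.909]
```

>>> drive_tool(commands=[[0, 0, 0.9, 0, 0, 0, 15], [0, 0, 0.9, 0, 0, 0.06, 15], [0, 0, 0.9, 0, 0, 0.12, 15], [0, 0, 0.9, 0, 0, 0.18, 15], [0, 0, 0.9, 0, 0, 0.24, 15]])

```text
time_s: 4.67
tcp_pos: [0.4971, 0.0132, 0.0772]
eef_rot: [0.918, 0.396, -0.002, -0.001]
force: [-2.2, -1.2, 13.3]
width: 0.175
```

```bash
python3 sh.py .4966 .0135 .077 -81.5
```

```text
t 4.6667 tcp [0.4971 0.0132 0.0772] yaz -43.28 F [-2.2 -1.2 13.3] M [-0.31  0.25  0.04] w 0.1746853761198523 
shift [-0.1 -0.6  0.2] rv [-0.002  0.003  0.667]
```

Good; keep the press and continue.

>>> drive_tool(commands=[[0, 0, 0.7, 0, 0, 0.06, 15], [0, 0, 0.7, 0, 0, 0.13, 15], [0, 0, 0.7, 0, 0, 0.2, 15], [0, 0, 0.7, 0, 0, 0.27, 15], [0, 0, 0.7, 0, 0, 0.34, 15], [0, 0, 0.7, 0, 0, 0.41, 15], [0, 0, 0.7, 0, 0, 0.48, 15], [0, 0, 0.7, 0, 0, 0.54, 15]])

```text
time_s: 5.33
tcp_pos: [0.4967, 0.0125, 0.0772]
eef_rot: [0.991, 0.136, -0.002, 0.0]
force: [-2.9, -3.1, 12.3]
width: 0.176
```

```bash
python3 sh.py .4966 .0135 .077 -81.5
```

```text
t 5.3333 tcp [0.4967 0.0125 0.0772] yaz -74.37 F [-2.9 -3.1 12.3] M [-0.57  0.46  0.04] w 0.17624046497480605 
shift [ 0.2 -1.   0.2] rv [0.    0.004 0.124]
```

>>> drive_tool(commands=[[0.2, -0.7, 0.6, 0, 0, 0.06, 15], [0.2, -0.7, 0.6, 0, 0, 0.12, 15], [0.2, -0.7, 0.6, 0, 0, 0.17, 15], [0.2, -0.7, 0.6, 0, 0, 0.21, 15], [0.2, -0.7, 0.6, 0, 0, 0.25, 15]])

```text
time_s: 5.75
tcp_pos: [0.4963, 0.0123, 0.0772]
eef_rot: [1.0, 0.011, -0.002, 0.001]
force: [-2.8, -3.5, 11.6]
width: 0.178
```

```bash
python3 sh.py .4966 .0135 .077 -81.5; python3 -c "
from h import *
grab('wrist','w5');grab('scene','s5')
a=load('s5')['im'][150:310,250:420,::-1]; a=cv2.resize(a,None,fx=3,fy=3)
b=load('w5')['im'][:,:,::-1]
cv2.imwrite('pics/m5.png',cv2.resize(np.hstack([b[:,100:580],a]),None,fx=.8,fy=.8))"
```

```text
t 5.75 tcp [0.4963 0.0123 0.0772] yaz -88.77 F [-2.8 -3.5 11.6] M [-0.67  0.48  0.08] w 0.1783299257543634 
shift [ 0.3 -1.2  0.2] rv [ 0.002  0.004 -0.127]
```

View pics/m5.png

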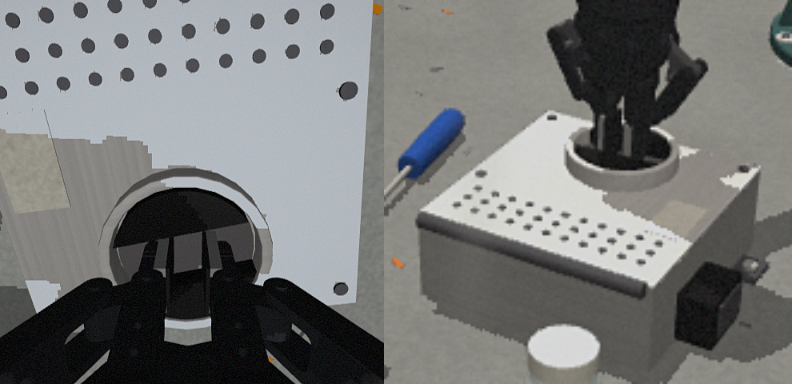

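>>> drive_tool(commands=[[0.2, -0.7, 0.6, 0, 0, 0.04, 15], [0.2, -0.7, 0.6, 0, 0, 0.08, 15], [0.2, -0.7, 0.6, 0, 0, 0.11, 15]])

```text
time_s: 6.1
tcp_pos: [0.496, 0.0125, 0.0772]
eef_rot: [0.999, -0.045, -0.002, 0.002]
force: [-3.6, -1.3, 12.0]
width: 0.172
```

```bash
python3 sh.py .4966 .0135 .077 -81.5
```

```text
t 6.1 tcp [0.496  0.0125 0.0772] yaz -95.11 F [-3.6 -1.3 12. ] M [-0.15  0.52  0.08] w 0.17185195547423687 
shift [ 0.5 -1.   0.2] rv [ 0.004  0.005 -0.238]
```

>>> drive_tool(commands=[[0.3, -0.7, 0.6, 0, 0, 0.03, 15], [0.3, -0.7, 0.6, 0, 0, 0.06, 15]])

```text
time_s: 6.27
tcp_pos: [0.4955, 0.013, 0.0772]
eef_rot: [0.997, -0.075, -0.003, 0.002]
force: [-3.5, 0.6, 12.8]
width: 0.176
```

```bash
python3 sh.py .4966 .0135 .077 -81.5
```

```text
t 6.2667 tcp [0.4955 0.013  0.0772] yaz -98.59 F [-3.5  0.6 12.8] M [0.12 0.51 0.38] w 0.17581277662478284 
shift [ 1.  -0.7  0.2] rv [ 0.004  0.006 -0.298]
```

>>> drive_tool(commands=[[0.5, -0.3, 0.3, 0, 0, -0.05, 15], [0.5, -0.3, 0, 0, 0, -0.12, 15], [0.5, -0.3, -4, 0, 0, -0.14, 15], [0.5, -0.3, -12, 0, 0, -0.14, 15], [0.5, -0.3, -25, 0, 0, -0.14, 15], [0.5, -0.3, -50, 0, 0, -0.14, 15], [0.5, -0.3, -80, 0, 0, -0.14, 15], [0.5, -0.3, -110, 0, 0, -0.14, 15], [0.5, -0.3, -125, 0, 0, -0.14, 15], [0.5, -0.3, -125, 0, 0, -0.14, 15]])

```text
time_s: 7.1
tcp_pos: [0.4992, 0.0135, 0.2063]
eef_rot: [1.0, -0.006, 0.001, 0.002]
force: [0.1, -0.8, 0.4]
width: 0.173
```

```bash
python3 sh.py .4966 .0135 .077 -81.5
python3 - <<'E'
from h import *
grab('wrist','w6');grab('side','d6')
z=load('w6')
C=cloud(load('d6'));im=load('d6')['im'].sum(-1)
m=(np.hypot(C[...,0]-.52,C[...,1]-.014)<.15)&(abs(C[...,2]-.08)<.02)&(np.hypot(C[...,0]-.497,C[...,1]-.014)>.05)&(im>380)
P=C[m];A=np.c_[P[:,:2]-[.5,.014],np.ones(len(P))];print('plane',np.linalg.lstsq(A,P[:,2],rcond=None)[0])
# slot floor
C=cloud(z);r=np.hypot(C[...,0]-.4966,C[...,1]-.0135);m=(abs(C[...,2]-.077)<.004)&(r<.033)
q=C[m][:,:2];_,s,V=np.linalg.svd(q-q.mean(0));print(len(q),q.mean(0),s,np.degrees(np.arctan2(V[0][1],V[0][0])))
a=load('d6')['im'][150:310,200:370,::-1]; a=cv2.resize(a,None,fx=3,fy=3)
cv2.imwrite('pics/m6.png',cv2.resize(np.hstack([z['im'][:,100:580,::-1],a]),None,fx=.8,fy=.8))
E
```

```text
t 7.1 tcp [0.4992 0.0135 0.2063] yaz -90.67 F [ 0.1 -0.8  0.4] M [ 0.03 -0.04 -0.03] w 0.17268777117317452 
shift [ -2.7  -0.6 129.3] rv [ 0.005 -0.001 -0.16 ]
plane [-0.0069382  -0.00159247  0.07270323]
2731 [0.49409679 0.01300673] [0.96903775 0.38218984] 98.64281927252745
```

View pics/m6.png

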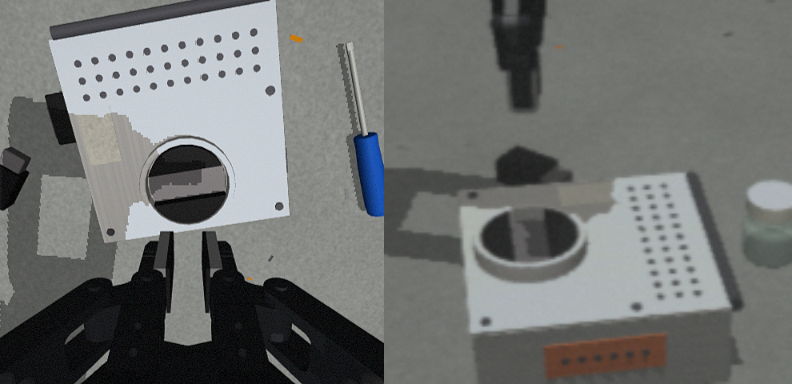

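```bash
python3 -c "
from cell import job_done
print(job_done())"
```

```text
the job is handed in; nothing more can be done
None
```

The cover is locked and I have handed the job in; it reported no verdict. I set both fingertips, slightly apart, in the slot and pressed the cover shut at about 18 N. I then turned the fastener clockwise while pressing with about 5–13 N, until the turning moment jumped from 0.08 to 0.38 N m at the hard stop. After that I eased the turn off and lifted the fingers clear.

- **Fastener:** in the last wrist picture the slot lies at 98.6° in world axes. That is within a degree of the hinge direction, so the quarter turn is complete.
- **Cover:** with the hand away it stayed shut, tilted about 0.007 rad, with its top at about 73 mm.
- **Robot:** the tool force read about zero and the fingers were about 13 cm above the slot floor. The run took about 7 s of the 43 s.
- **Loose things:** the arm went near none of them. The screwdriver and jar look unmoved in the pictures, but I did not measure their positions, nor the plug's or socket's, afterwards.

The pressing force dipped to about 5 N early in the turn. I pressed harder before going further, and the tool height changed by no more than 0.2 mm.

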